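Set out the tea tools from the box

TASK

Swing the wooden box's lid open until it stays up by itself, then take every tea tool out and lay each one flat in its own pocket of the bamboo tray, the pocket whose colour patch matches the band on its handle, with its head towards the tray's brass-strip end. Once all the tools are in, shut the lid of the empty box, and do not disturb the gaiwan, pitcher and cups.

Things in the scene. Friction and masses are not known exactly. Their poses are not given: they have to be found in the camera images.
- scoop: bamboo tea scoop, 135 mm long, 12 mm thick; origin at mid length, width and thickness (6 mm above what it lies flat on), x axis along it to the head, z up (down if rolled over); may be gripped across at the origin. Handle 14 mm wide from x = -67 to +17 mm, trough-shaped head 34 mm wide from there to +67 mm; red band on the handle. About 35 g.
- tong: rigid steel tong, 135 mm long, 12 mm thick; origin at mid length, width and thickness (6 mm above what it lies flat on), x axis along it to the head, z up (down if rolled over); may be gripped across at the origin. 18 mm wide all along, closed and solid at the tail (-x), with solid bridge at mid length; the head is the open two-pronged end; blue band near the tail. About 50 g.
- pick: dark wooden tea pick with a slim pale blade as its head, 135 mm long, 12 mm thick; origin at mid length, width and thickness (6 mm above what it lies flat on), x axis along it to the head, z up (down if rolled over); may be gripped across at the origin. Handle 12 mm wide from x = -67 to +20 mm, blade 10 mm wide and 5 mm thick from there on; yellow band on the handle. About 30 g.
- brush: tea brush, 135 mm long, 12 mm thick; origin at mid length, width and thickness (6 mm above what it lies flat on), x axis along it to the head, z up (down if rolled over); may be gripped across at the origin. Handle 14 mm wide from x = -67 to +18 mm, brass collar 24 mm wide and black brush head 22 mm wide from there on; green band on the handle. About 35 g.
- tray: pale bamboo tray, 161 x 216 mm, fixed; origin under its centre, z up. Four pockets, 145 mm long, lie side by side along its x axis; the +x rim has a brass strip (head end). Pocket floor 6 mm above the stand, walls up to 16 mm but cut away within 27 mm of mid length, right across, for the fingers. Pockets are 26 mm wide at the handle end, where a floor patch has the colour of the tool's band.
- box: dark wooden box, 170 x 236 mm, 58 mm high, fixed; origin under its centre, x axis to the hinge side. Walls 6 mm, inner floor 6 mm above the stand. Tools lie in it along its x axis, head to either end, in four lanes centred at y = -72, -24, 24 and 72 mm, 38 mm wide, walled only near the ends (45 mm and more from the middle) by ribs 10 mm high.
- lid (a joint): lid of the box: 0 shut, grows as it opens, stop at 1.8 rad. It hinges about the box's y axis, on the top of its +x wall. It weighs 0.25 kg; it falls shut if let go below about 1.5 rad and stays open by its own weight beyond about 1.6. The lid is a slab 8 mm thick that reaches 173 mm from the hinge.
- lid_handle (a point): centre of the lid's handle: a brass crossbar, 28 mm long parallel to the hinge and 14 mm in diameter, on a thin stem. When shut it is 24 mm above the lid's top and 90 mm above the stand; it lies 155 mm from the hinge and 18 mm in from the lid's front edge. Held by its two flat ends it can turn between the fingers as the lid swings.
- lid_hinge (a point): point on the lid's hinge axis, mid width, 58 mm above the stand
- scoop_head (a point): point on the scoop's centre line, 60 mm from its origin towards the end of the head
- scoop_pocket (a point): middle of the scoop's own pocket (red patch, y = 75 mm in the tray), 44 mm wide at its head end, where the scoop's origin lies when it is home (12 mm above the stand)
- tong_head (a point): point on the tong's centre line, 60 mm from its origin towards the end of the head
- tong_pocket (a point): middle of the tong's own pocket (blue patch, y = 25 mm in the tray), 28 mm wide at its head end, where the tong's origin lies when it is home (12 mm above the stand)
- pick_head (a point): point on the pick's centre line, 60 mm from its origin towards the end of the head
- pick_pocket (a point): middle of the pick's own pocket (yellow patch, y = -25 mm in the tray), 24 mm wide at its head end, where the pick's origin lies when it is home (12 mm above the stand)
- brush_head (a point): point on the brush's centre line, 60 mm from its origin towards the end of the head
- brush_pocket (a point): middle of the brush's own pocket (green patch, y = -75 mm in the tray), 34 mm wide at its head end, where the brush's origin lies when it is home (12 mm above the stand)
- gaiwan: bystander: white lidded porcelain gaiwan on its saucer, 104 mm wide, 89 mm high; origin under its centre
- pitcher: bystander: ribbed glass pitcher with a side handle, 76 mm wide, 95 mm high; origin under its centre
- cup_a: bystander: celadon cup, 60 mm wide, 42 mm high; origin under its centre
- cup_b: bystander: celadon cup, 60 mm wide, 42 mm high; origin under its centre

How it is judged:
By the outcome, as a careful person would: the job done as asked, in the order asked, and still so for the second after the job is handed in, with the robot touching nothing.
Of scoop, tong, pick, brush only 3 to 4 are there at a start; the rules pass over those that are not, and their reading is None.
At some moment in a run one of scoop, tong, pick, brush may be knocked a few centimetres aside while the robot is not near it.
Once in a run the grip may slacken for a moment while it holds something.
It also fails if it takes over 208 s, if anything falls off the work surface, if the arm or the gripper's body presses on something with over 40 N, if the wrist force passes 120 N, or if a joint passes its speed limit or range.

ROBOT

A 6-joint arm with a two-finger parallel gripper is mounted at the origin on the work surface. World frame = base frame: x ahead of the robot, y to its left, z up, the work surface at z = 0. Lengths are in m, angles in rad, forces in N, time in s.
With the tool pointing down it reaches from about 0.4 to 0.825 m from the base axis. Payload 7 kg.
Tool frame: the origin (TCP) lies midway between the tips of the shut fingers; the grasp point (between the pads) lies 19 mm behind it; z points along the fingers, y is the line along which they close (so a half turn about z gives the same grasp; the last joint's range is limited). The gripper opens to 88 mm and grips with 3 to 60 N. Pads are 19 mm wide; open, the fingers measure 130 mm over their backs; the gripper's body (78 mm by 193 mm) begins 47 mm behind the grasp point.
Start: joints at [1.598, 0.359, 0.012, 0, -1.224, -0.288], TCP at [0.174, 0.652, 0.227] pointing down, gripper open.
Joint ranges: [-3.07, 3.07], [-1.43, 2.12], [-1.02, 1.25], [-3.03, 1.67], [-3.05, -0], [-3.03, 3.03]. Speed limits (rad/s): [2.39, 2.39, 3.01, 3.14, 3.14, 3.14].

INTERFACE

Orientations are given as [roll, pitch, yaw] about the fixed x, y, z axes, in that order (R = Rz(yaw) Ry(pitch) Rx(roll)).
In Python, from station import arm gives the robot as it stands.
- The arm moves only by the tool servo_tool, never from a script. Its argument "deltas" is a list of rows, each a list of 7 numbers: the closure, from -1 (fully open) to 1 (shut), then the shift along the tool's x, y, z in mm, then the turn, a rotation vector about the tool's x, y, z in degrees. In form: [[gripper, x, y, z, ax, ay, az], ...]. A call has 1 to 20 rows; each row shifts and turns the commanded pose from where the row before left it, along the tool's axes as they then stand; what a row does not reach is not made up. A row lasts 1/12 s, in which the tool goes at most 41.7 mm and 7.16 degrees, less where a joint would pass 70% of its speed; a pose out of reach is approached as far as the arm can. A call is refused whole if a number of a shift passes 41.7 or a number of a turn 7.16, either way. A call with a gripper value outside its range is refused whole. The fingers move at their own pace and stop on an object; "squeeze" is the grip in N (left out, the last holds). Time passes only in rows, so rows that do not move let the fingers close. It gives the time, the measured TCP pose, the force, the opening and the grip force at its end, in the units of the state.
- arm.get_state(): the state, without advancing time (a new reading comes with each control period).
- arm.grab_frame(name): name is "side" or "top" or "wrist"; returns a dict with "color" (420x560x3 uint8, red, green, blue), "K" (3x3 intrinsics, pixels), "position" and "orientation" of the camera in the world. Camera axes: x right, y down, z forward; pixel columns grow to the right and rows downward; lengths in m; the calibration is good to about 2 mm. The wrist camera is an equidistant fisheye: a pixel r from the principal point sees the ray r / f radians off the axis. A picture is of the moment at which its call begins. There is no depth.
- arm.job_done(): hands the job in; it is judged then, once.
Trained networks look in a picture, given as the dict that the camera call returned (one of the last four; its "shot" number tells which), for a name from the list of things; names that differ only in an ending like _2 or _b are one class to them, and where a whole thing is asked for, a point or a joint stands for the part that bears it (a point fixed in the world has none). Each returns a list of dicts, best first, with "conf" (0 to 1); they miss things now and then, are a little off and sometimes report something else, mostly with a low value. They report only what shows in the picture. A call takes as long as a camera call.
- arm.recognise(query, picture): "at" ([x, y, z] in m, in the coordinates of the camera as it stood for that picture, good to about 4 mm: the middle of the surface that is visible of it).
The state is a dict: "t": time; "q": joint angles; "qd": joint speeds; "joint_efforts": joint torques, N m; "eef_pos": TCP position; "ee_rot": TCP orientation; "force": force on the tool from outside, world axes, zero at the start; "moment": the same for the moment, N m; "width": finger opening in m; "gripper_force": force on a finger pad.
Only numpy, scipy, OpenCV 4.12 (cv2) and the standard library are available. Lean on these libraries where they do the work, as an engineer would, in place of code of your own. Each camera call takes 0.05 s, during which the arm holds its last target. There are 200 camera calls.

## Working session

There is one attempt and no reset: what is moved stays moved. The work goes in short steps, Python scripts to look and compute and a tool call to move; the robot and the scene stay as the last step left them, time stands still between calls to the robot, and variables do not carry over. Pictures are saved under pics/ and viewed, at most 14 in all, crops included, and the job is handed in when it is done.

Besides the shell and the picture viewer there is one more tool, called after "Request:" as a command line: name --pt "numbers of a row" for each row, then --argument value for the rest. servo_tool: Moves the arm, as the interface text tells. Its arguments: {"type":"object","properties":{"deltas":{"type":"array","items":{"type":"array","items":{"type":"number"}}},"squeeze":{"type":"number"}},"required":["deltas"]}

```bash
mkdir -p pics; ls
cat > h.py <<'E'
import numpy as np, cv2
from scipy.spatial.transform import Rotation as R
from station import arm
def rot(o):
    o=np.array(o,float)
    if o.shape==(3,3): return o
    if o.shape==(4,): return R.from_quat(o).as_matrix()
    return R.from_euler('xyz',o).as_matrix()
def world(f,p): return rot(f["orientation"])@np.array(p)+np.array(f["position"])
def look(cam,names,save=None,n=2):
    f=arm.grab_frame(cam)
    if save: cv2.imwrite(f"pics/{save}.png",f["color"][:,:,::-1])
    for q in names:
        for d in arm.recognise(q,f)[:n]:
            print(cam,q,round(d["conf"],2),np.round(world(f,d["at"]),3))
    return f
def ray(f,u,v,z):
    "pixel -> world point at height z (pinhole)"
    K=np.array(f["K"]); d=rot(f["orientation"])@np.linalg.solve(K,[u,v,1.]); p=np.array(f["position"])
    return p+d*(z-p[2])/d[2]
def rayf(f,u,v,z):
    K=np.array(f["K"]); a=np.array([(u-K[0,2])/K[0,0],(v-K[1,2])/K[1,1]]); r=np.hypot(*a)
    c=np.array([*(a/max(r,1e-9)*np.sin(r)),np.cos(r)]); d=rot(f["orientation"])@c; p=np.array(f["position"])
    return p+d*(z-p[2])/d[2]
def proj(f,P):
    K=np.array(f["K"]); c=rot(f["orientation"]).T@(np.array(P)-f["position"]); q=K@c; return q[:2]/q[2]
E
python3 - <<'E'
from h import *
s=arm.get_state(); print({k:np.round(v,3) for k,v in s.items()})
f=look("top",["lid_handle","lid_hinge","box","tray","scoop_pocket","tong_pocket","pick_pocket","brush_pocket","gaiwan","pitcher","cup_a","scoop","tong","pick","brush"],"top0")
print(f["position"],f["orientation"],f["K"])
f=look("side",["lid_handle","lid_hinge","box","tray","scoop_pocket","brush_pocket"],"side0")
print(f["position"],f["orientation"])
E
```

```text
pics
{'t': np.float64(0.0), 'q': array([ 1.598,  0.359,  0.011, -0.   , -1.224, -0.288]), 'qd': array([-0.   ,  0.001,  0.001, -0.001,  0.002,  0.   ]), 'joint_efforts': array([-1.0000e-03, -5.8272e+01,  2.9306e+01,  6.9970e+00,  7.0000e-03,
       -0.0000e+00]), 'eef_pos': array([0.174, 0.652, 0.226]), 'ee_rot': array([ 3.14 , -0.   , -0.261]), 'force': array([-0.06 ,  0.519,  0.664]), 'moment': array([-0.093,  0.042,  0.049]), 'gripper_force': np.float64(0.0), 'width': np.float64(0.087)}
top lid_handle 0.91 [0.54  0.29  0.066]
top lid_hinge 0.86 [0.535 0.285 0.067]
top box 0.74 [0.54  0.285 0.067]
top tray 0.93 [ 0.516 -0.152  0.008]
top tray 0.68 [0.535 0.284 0.071]
top scoop_pocket 0.9 [ 0.514 -0.151  0.003]
top tong_pocket 0.62 [ 0.516 -0.156  0.003]
top pick_pocket 0.81 [ 0.511 -0.15   0.007]
top brush_pocket 0.89 [ 0.519 -0.154  0.008]
top gaiwan 0.61 [ 0.73  -0.244  0.068]
top cup_a 0.72 [ 0.775 -0.146  0.02 ]
top cup_a 0.59 [ 0.782 -0.012  0.018]
top tong 0.4 [0.542 0.29  0.067]
top pick 0.29 [0.538 0.282 0.071]
[0.41566504 0.05568316 1.05285184] [-2.9242502  -0.00471069 -1.64020268] [[499.38717201   0.         281.59140154]
 [  0.         499.38717201 205.86649513]
 [  0.           0.           1.        ]]
side lid_handle 0.74 [0.527 0.272 0.069]
side lid_hinge 0.67 [0.528 0.273 0.064]
side lid_hinge 0.57 [0.518 0.245 0.067]
side box 0.66 [0.519 0.244 0.064]
side tray 0.68 [ 0.516 -0.165  0.008]
side scoop_pocket 0.62 [ 0.509 -0.165  0.009]
side brush_pocket 0.88 [ 0.513 -0.168  0.007]
side brush_pocket 0.44 [0.76  0.092 0.065]
[-0.00457371 -0.63691412  0.77385286] [-2.20957839 -0.0203734  -0.7407947 ]
```

View pics/top0.png

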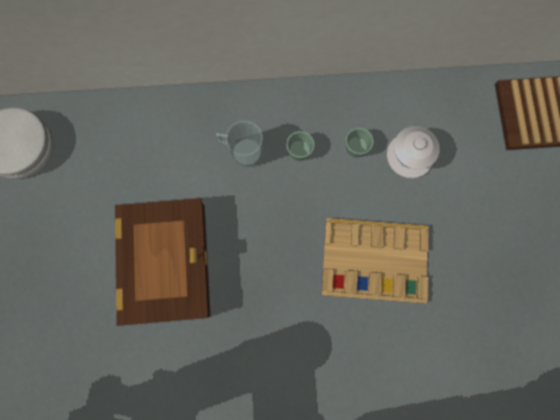

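View pics/side0.png

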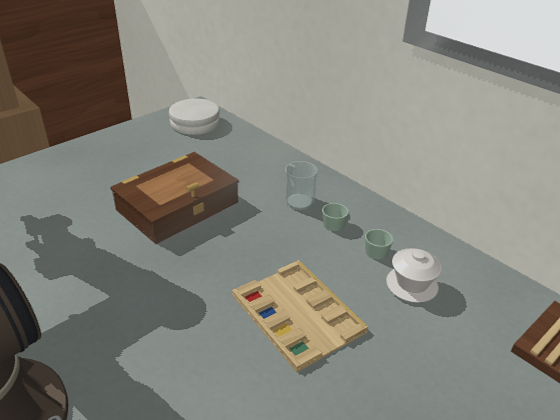

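The lid's brass hinges are on its left edge (px 118, y 228/300), so it hinges along world +y. The handle is at px (193,255). The tray patches face the robot (red, blue, yellow, green from the left), so heads go towards +x. Next I'll get the geometry from a zoomed crop.

Run:
```python
from h import *
f=look("top",[])
np.save("top.npy",f,allow_pickle=True)
c=f["color"][:,:,::-1]
a=cv2.resize(c[190:335,105:220],None,fx=4,fy=4,interpolation=cv2.INTER_CUBIC)
b=cv2.resize(c[210:310,315:440],None,fx=2.6,fy=4,interpolation=cv2.INTER_CUBIC)
o=np.zeros((580,460+325,3),np.uint8); o[:580,:460]=a; o[:400,460:]=b
cv2.imwrite("pics/z.png",np.clip(o*1.5,0,255))
```

```text
[ WARN:0@0.603] global loadsave.cpp:1063 imwrite_ Unsupported depth image for selected encoder is fallbacked to CV_8U.
```

View pics/z.png

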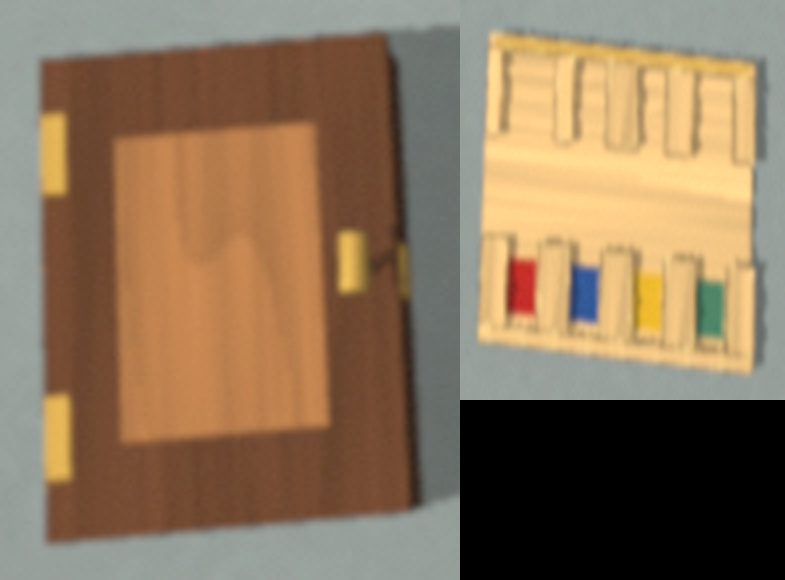

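The crop shows the lid corners, with the handle at crop (352,262). The brass strip is on the tray's far rim. I'll fit both poses.

Run:
```python
from h import *
f=np.load("top.npy",allow_pickle=True).item()
W=lambda pts,z:np.array([ray(f,*p,z) for p in pts])
L=[(u/4+105,v/4+190) for u,v in [(41,59),(385,35),(410,508),(47,541)]]
P=W(L,.066); print(np.round(P,4)); TL,TR,BR,BL=P
d=BL-TL; print("lid side ax ang (from -x?)",np.degrees(np.arctan2(*(TL-BL)[[1,0]])),np.degrees(np.arctan2(*(TR-BR)[[1,0]])),"x-axis",np.degrees(np.arctan2(*(TL-TR)[[1,0]])),np.degrees(np.arctan2(*(BL-BR)[[1,0]])))
print("hinge mid",(TL+BL)/2,"front mid",(TR+BR)/2,"lens",np.linalg.norm(TL-TR),np.linalg.norm(TL-BL))
print("handle",ray(f,352/4+105,262/4+190,.097),ray(f,352/4+105,262/4+190,.09))
T=[((u-460)/2.6+315,v/4+210) for u,v in [(490,32),(755,60),(750,372),(480,340)]]
P=W(T,.016); print(np.round(P,4),P.mean(0)); TL,TR,BR,BL=P
print([np.degrees(np.arctan2(*v[[1,0]])) for v in (TL-BL,TR-BR)],[np.degrees(np.arctan2(*v[[1,0]])) for v in (TL-TR,BL-BR)],np.linalg.norm(TL-TR),np.linalg.norm(TL-BL))
```

```text
[[0.658  0.3713 0.066 ]
 [0.6586 0.1975 0.066 ]
 [0.4236 0.1936 0.066 ]
 [0.4203 0.3679 0.066 ]]
lid side ax ang (from -x?) 0.8162921019418122 0.9433066701356019 x-axis 90.19955371456301 91.11168393902413
hinge mid [0.53914424 0.36955683 0.066     ] front mid [0.54113724 0.19557134 0.066     ] lens 0.1737457956290083 0.23778461932815168
handle [0.54034784 0.21269741 0.097     ] [0.54126093 0.21384727 0.09      ]
[[ 0.611  -0.0581  0.016 ]
 [ 0.5813 -0.2716  0.016 ]
 [ 0.4209 -0.2462  0.016 ]
 [ 0.4516 -0.036   0.016 ]] [ 0.51622687 -0.15298541  0.016     ]
[np.float64(-7.893664171764703), np.float64(-8.995244714007109)] [np.float64(82.07035223813212), np.float64(81.68960275226495)] 0.2155187964070728 0.1608975782895512
```

Request:
servo_tool --pt "-1 0 0 0 0 0 6.75" --pt "-1 0 0 0 0 0 6.75" --pt "-1 0 0 0 0 0 6.75" --pt "-1 0 0 0 0 0 6.75" --pt "-1 0 0 0 0 0 6.75" --pt "-1 0 0 0 0 0 6.75" --pt "-1 0 0 0 0 0 6.75" --pt "-1 0 0 0 0 0 6.75" --pt "-1 0 0 0 0 0 6.75" --pt "-1 0 0 0 0 0 6.75" --pt "-1 0 0 0 0 0 6.75"

```text
t: 2.12
eef_pos: [0.1741, 0.6522, 0.2265]
ee_rot: [-3.142, -0.0, -1.563]
force: [-0.6, 0.5, 0.6]
width: 0.0873
gripper_force: 0.0
```

Request:
servo_tool --pt "-1 24.6 -20 0 0 0 0" --pt "-1 24.6 -20 0 0 0 0" --pt "-1 24.6 -20 0 0 0 0" --pt "-1 24.6 -20 0 0 0 0" --pt "-1 24.6 -20 0 0 0 0" --pt "-1 24.6 -20 0 0 0 0" --pt "-1 24.6 -20 0 0 0 0" --pt "-1 24.6 -20 0 0 0 0" --pt "-1 24.6 -20 0 0 0 0" --pt "-1 24.6 -20 0 0 0 0" --pt "-1 24.6 -20 0 0 0 0" --pt "-1 24.6 -20 0 0 0 0" --pt "-1 24.6 -20 0 0 0 0" --pt "-1 24.6 -20 0 0 0 0" --pt "-1 24.6 -20 0 0 0 0" --pt "-1 24.6 -20 0 0 0 0" --pt "-1 24.6 -20 0 0 0 0" --pt "-1 24.6 -20 0 0 0 0" --pt "-1 0 0 0 0 0 0"

```text
t: 3.7
eef_pos: [0.5426, 0.2109, 0.2264]
ee_rot: [-3.141, -0.001, -1.56]
force: [-1.3, 0.6, -0.2]
width: 0.0876
gripper_force: 0.0
```

```bash
cat >> h.py <<'E'
def go(target,yaw=None):
    s=arm.get_state(); M=R.from_euler('xyz',s["ee_rot"]).as_matrix(); p=np.array(s["eef_pos"])
    print("delta mm",np.round(1000*M.T@(np.array(target)-p),1), "az deg",None if yaw is None else round(-(((yaw-np.degrees(s["ee_rot"][2])+180)%360)-180),2))
E
python3 - <<'E'
from h import *
f=look("wrist",["lid_handle"],"w0")
np.save("w.npy",f,allow_pickle=True); print(f["K"],f["position"])
go([.541,.2142,.073],-89.2)
E
```

```text
wrist lid_handle 0.63 [0.543 0.254 0.07 ]
[[325.1922621   0.        273.7928859]
 [  0.        325.1922621 206.5167526]
 [  0.          0.          1.       ]] [0.543933   0.12551053 0.38435356]
delta mm [ -0.9  -0.3 153.3] az deg -0.14
```

View pics/w0.png

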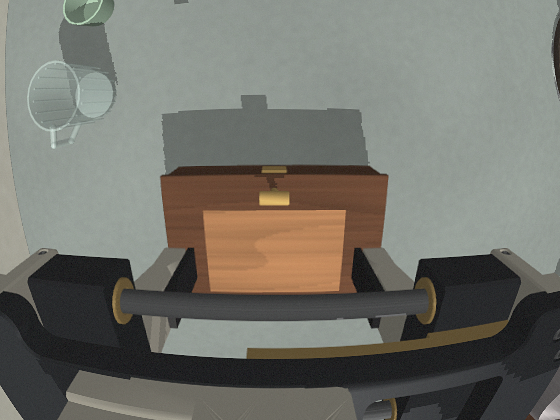

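The wrist view shows the handle at px (274,198). I'll check it at z = 0.09.

Run:
```python
from h import *
f=np.load("w.npy",allow_pickle=True).item()
print(rayf(f,274,198,.095),rayf(f,161,175,.066),rayf(f,387,175,.066))
```

```text
[0.54315855 0.21192344 0.095     ] [0.66118639 0.19643234 0.066     ] [0.42556138 0.19389436 0.066     ]
```

Request:
servo_tool --pt "-0.3 -1 1 25 0 0 0" --pt "-0.3 0 0 25 0 0 0" --pt "-0.3 0 0 25 0 0 0" --pt "-0.3 0 0 25 0 0 0" --pt "-0.3 0 0 25 0 0 0" --pt "-0.3 0 0 18 0 0 0" --pt "-0.3 0 0 10 0 0 0" --pt "-0.3 0 0 0 0 0 0" --pt "1 0 0 0 0 0 0" --pt "1 0 0 0 0 0 0" --pt "1 0 0 0 0 0 0" --pt "1 0 0 0 0 0 0" --pt "1 0 0 0 0 0 0" --pt "1 0 0 0 0 0 0" --squeeze 25

```text
t: 4.97
eef_pos: [0.5426, 0.2162, 0.0756]
ee_rot: [-3.135, 0.002, -1.556]
force: [10.8, -4.0, -0.8]
width: 0.028
gripper_force: 25.0
```

```bash
python3 -c "
import numpy as np
p=np.radians(11.7+np.linspace(0,97,26));a=158.3*np.cos(p);z=158.3*np.sin(p)
for i in range(25): print([1,round(float(a[i+1]-a[i]),1),0,round(float(z[i]-z[i+1]),1),0,0,0],end=',')
"
```

```text
[1, -2.5, 0, -10.4, 0, 0, 0],[1, -3.2, 0, -10.2, 0, 0, 0],[1, -3.9, 0, -10.0, 0, 0, 0],[1, -4.6, 0, -9.7, 0, 0, 0],[1, -5.2, 0, -9.4, 0, 0, 0],[1, -5.8, 0, -9.0, 0, 0, 0],[1, -6.4, 0, -8.6, 0, 0, 0],[1, -7.0, 0, -8.1, 0, 0, 0],[1, -7.5, 0, -7.6, 0, 0, 0],[1, -8.0, 0, -7.1, 0, 0, 0],[1, -8.5, 0, -6.5, 0, 0, 0],[1, -8.9, 0, -5.9, 0, 0, 0],[1, -9.3, 0, -5.3, 0, 0, 0],[1, -9.6, 0, -4.7, 0, 0, 0],[1, -9.9, 0, -4.0, 0, 0, 0],[1, -10.2, 0, -3.3, 0, 0, 0],[1, -10.4, 0, -2.6, 0, 0, 0],[1, -10.5, 0, -1.9, 0, 0, 0],[1, -10.6, 0, -1.2, 0, 0, 0],[1, -10.7, 0, -0.5, 0, 0, 0],[1, -10.7, 0, 0.2, 0, 0, 0],[1, -10.7, 0, 1.0, 0, 0, 0],[1, -10.6, 0, 1.7, 0, 0, 0],[1, -10.4, 0, 2.4, 0, 0, 0],[1, -10.3, 0, 3.1, 0, 0, 0],
```

Request:
servo_tool --pt "1 -2.5 0 -10.4 0 0 0" --pt "1 -3.2 0 -10.2 0 0 0" --pt "1 -3.9 0 -10.0 0 0 0" --pt "1 -4.6 0 -9.7 0 0 0" --pt "1 -5.2 0 -9.4 0 0 0" --pt "1 -5.8 0 -9.0 0 0 0" --pt "1 -6.4 0 -8.6 0 0 0" --pt "1 -7.0 0 -8.1 0 0 0" --pt "1 -7.5 0 -7.6 0 0 0" --pt "1 -8.0 0 -7.1 0 0 0" --pt "1 -8.5 0 -6.5 0 0 0" --pt "1 -8.9 0 -5.9 0 0 0"

```text
t: 5.97
eef_pos: [0.5414, 0.2883, 0.1781]
ee_rot: [-3.135, 0.003, -1.557]
force: [12.5, 0.2, -3.9]
width: 0.0277
gripper_force: 25.0
```

Request:
servo_tool --pt "1 -9.3 0 -5.3 0 0 0" --pt "1 -9.6 0 -4.7 0 0 0" --pt "1 -9.9 0 -4.0 0 0 0" --pt "1 -10.2 0 -3.3 0 0 0" --pt "1 -10.4 0 -2.6 0 0 0" --pt "1 -10.5 0 -1.9 0 0 0" --pt "1 -10.6 0 -1.2 0 0 0" --pt "1 -10.7 0 -0.5 0 0 0" --pt "1 -10.7 0 0.2 0 0 0" --pt "1 -10.7 0 1.0 0 0 0" --pt "1 -10.6 0 1.7 0 0 0" --pt "1 -10.4 0 2.4 0 0 0" --pt "1 -10.3 0 3.1 0 0 0" --pt "1 0 0 0 0 0 0"

```text
t: 7.13
eef_pos: [0.5394, 0.4233, 0.1932]
ee_rot: [-3.135, 0.003, -1.556]
force: [9.4, -0.3, 4.2]
width: 0.0276
gripper_force: 25.0
```

Request:
servo_tool --pt "0.0 0 0 0 0 0 0" --pt "0.0 0 0 0 0 0 0" --pt "-0.2 0 0 0 0 0 0" --pt "-0.3 0 0 -5 0 0 0" --pt "-0.3 0 0 -20 0 0 0" --pt "-0.3 0 0 -25 0 0 0" --pt "-0.3 0 0 -30 0 0 0" --pt "-0.3 0 0 -30 0 0 0" --pt "-0.3 0 0 -25 0 0 0" --pt "0.27 30 0 0 0 0 0" --pt "0.27 30 0 0 0 0 0" --pt "0.27 30 0 0 0 0 0" --pt "0.27 30 0 0 0 0 0" --pt "0.27 30 0 0 0 0 0" --pt "0.27 20 0 0 0 0 0" --pt "0.27 0 0 0 0 0 0"

```text
t: 8.47
eef_pos: [0.5384, 0.2473, 0.3276]
ee_rot: [-3.141, 0.0, -1.559]
force: [0.1, 0.1, -0.8]
width: 0.0321
gripper_force: 0.0
```

Run:
```python
from h import *
names=["scoop","scoop_head","tong","tong_head","pick","pick_head","brush","brush_head"]
s=arm.get_state();print(s["eef_pos"],s["ee_rot"],s["width"])
f=look("wrist",names,None); g=look("top",names[::2]+["lid_handle"],None)
np.save("w.npy",f,allow_pickle=True);np.save("top.npy",g,allow_pickle=True)
a=f["color"][:,:,::-1]; b=cv2.resize(g["color"][190:330,85:225,::-1],None,fx=3,fy=3)
o=np.zeros((420*1+0,980,3),np.uint8); o[:,:560]=a; o[:,560:]=b
cv2.imwrite("pics/o1.png",cv2.resize(o,(800,343)))
cv2.imwrite("pics/w1.png",a)
```

```text
[0.5383509  0.24730896 0.32755464] [-3.14083623e+00  4.34482068e-04 -1.55901605e+00] 0.03208524705569859
wrist scoop 0.93 [0.568 0.305 0.014]
wrist scoop_head 0.76 [0.568 0.306 0.016]
wrist scoop_head 0.37 [0.611 0.277 0.017]
wrist tong 0.91 [0.47  0.283 0.019]
wrist tong_head 0.72 [0.472 0.28  0.017]
wrist tong_head 0.56 [0.537 0.322 0.016]
wrist pick 0.98 [0.609 0.273 0.02 ]
wrist pick_head 0.77 [0.609 0.277 0.015]
wrist brush 0.83 [0.523 0.266 0.016]
wrist brush_head 0.86 [0.522 0.269 0.016]
top scoop 0.55 [0.564 0.263 0.017]
top scoop 0.51 [ 0.515 -0.151  0.005]
top tong 0.59 [0.47  0.269 0.019]
top tong 0.36 [0.571 0.257 0.018]
top pick 0.76 [0.613 0.263 0.023]
top brush 0.84 [0.525 0.258 0.018]
top brush 0.56 [0.615 0.27  0.02 ]
top lid_handle 0.76 [0.481 0.403 0.182]
```

View pics/o1.png

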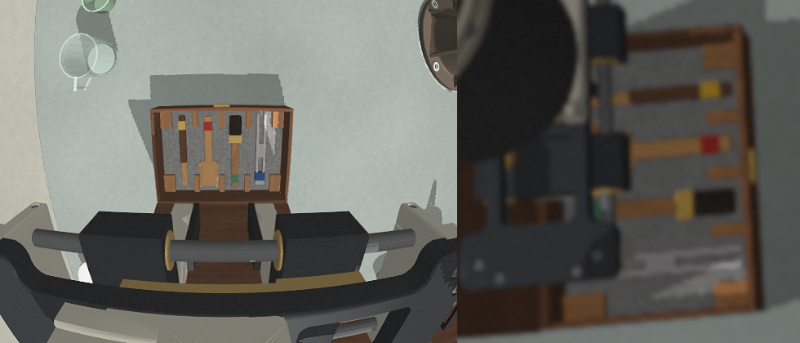

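Lanes from the left (+x) in the wrist view: pick (head towards hinge), scoop (head towards hinge), brush (head towards front), tong (head towards front). I'll zoom in for coordinates.

```bash
python3 -c "
import cv2;a=cv2.imread('pics/w1.png')[125:250,180:365];cv2.imwrite('pics/w1z.png',cv2.resize(a,None,fx=4.3,fy=4.3,interpolation=cv2.INTER_CUBIC))"
```

```text
(no output)
```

View pics/w1z.png

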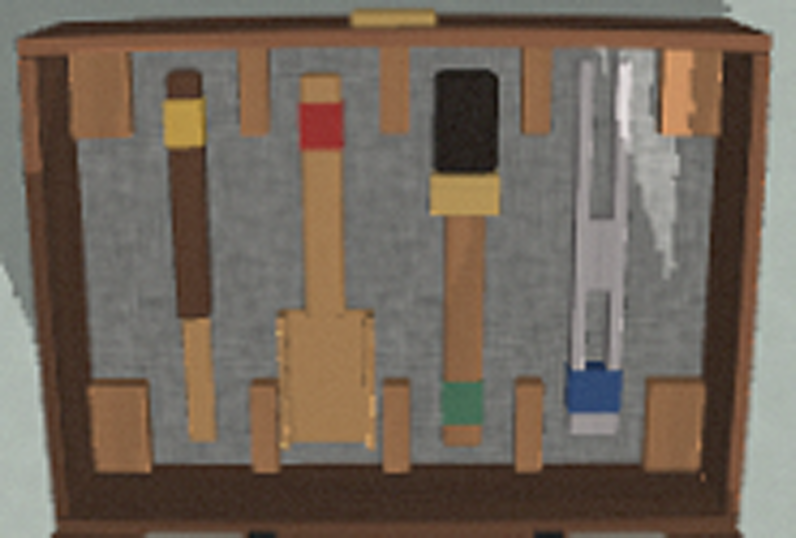

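Crop end points: pick tail (184,72) and head (202,440); scoop tail (319,75) and head (328,446); brush head (467,70) and tail (462,443); tong head (607,58) and tail (594,432).

Run:
```python
from h import *
f=np.load("w.npy",allow_pickle=True).item()
P={"pick":((184,72),(202,440)),"scoop":((319,75),(328,446)),"brush":((462,443),(467,70)),"tong":((594,432),(607,58))}
for k,(t,h) in P.items():
    T,H=[rayf(f,u/4.3+180,v/4.3+125,.018) for u,v in (t,h)]
    d=H-T; print(k,np.round((T+H)/2,4),"head ang",round(np.degrees(np.arctan2(d[1],d[0])),1),"len",round(np.linalg.norm(d)*1e3,1))
c=np.array([.516,-.153,0]);y=np.radians(-8.2)
for k,o in zip(("scoop","tong","pick","brush"),(75,25,-25,-75)):
    print(k,"pocket",c+o/1000*np.array([-np.sin(y),np.cos(y),0]))
```

```text
pick [0.6125 0.2839 0.018 ] head ang 91.1 len 133.0
scoop [0.5667 0.2853 0.018 ] head ang 91.1 len 133.4
brush [0.5178 0.2833 0.018 ] head ang -89.4 len 133.9
tong [0.4704 0.2783 0.018 ] head ang -89.2 len 134.5
scoop pocket [ 0.52669717 -0.07876678  0.        ]
tong pocket [ 0.51956572 -0.12825559  0.        ]
pick pocket [ 0.51243428 -0.17774441  0.        ]
brush pocket [ 0.50530283 -0.22723322  0.        ]
```

Request:
servo_tool --pt "0.27 -12 -25 10 0 0 0" --pt "0.27 -12 -25 10 0 0 0" --pt "0.27 -12 -24.5 10 0 0 0" --pt "0.27 0 0 30 0 0 0" --pt "0.27 0 0 30 0 0 0" --pt "0.27 0 0 30 0 0 0" --pt "0.27 0 0 30 0 0 0" --pt "0.27 0 0 30 0 0 0" --pt "0.27 0 0 30 0 0 0" --pt "0.27 0 0 30 0 0 0" --pt "0.27 0 0 25 0 0 0" --pt "0.27 0 0 15 0 0 0" --pt "0.27 0 0 10 0 0 0" --pt "0.27 0 0 0 0 0 0" --pt "0.27 0 0 0 0 0 0"

```text
t: 10.47
eef_pos: [0.613, 0.288, 0.0363]
ee_rot: [3.142, -0.0, -1.556]
force: [0.0, 0.3, -0.2]
width: 0.0317
gripper_force: 0.0
```

Request:
servo_tool --pt "0.27 3 0 14 0 0 0" --pt "0.27 0 0 10 0 0 0" --pt "0.27 0 0 4 0 0 0" --pt "0.27 0 0 0 0 0 0" --pt "1 0 0 0 0 0 0" --pt "1 0 0 0 0 0 0" --pt "1 0 0 0 0 0 0" --pt "1 0 0 0 0 0 0" --squeeze 25

```text
t: 11.13
eef_pos: [0.6131, 0.2852, 0.0088]
ee_rot: [-3.141, 0.001, -1.557]
force: [-1.8, 0.1, 2.5]
width: 0.0114
gripper_force: 25.0
```

Request:
servo_tool --pt "1 0 0 -15 0 0 0" --pt "1 0 0 -30 0 0 0" --pt "1 0 0 -35 0 0 0" --pt "1 0 0 -35 0 0 0" --pt "1 0 0 -35 0 0 0" --pt "1 33 7.6 0 0 0 0" --pt "1 33 7.6 0 0 0 0" --pt "1 33 7.6 0 0 0 0" --pt "1 33 7.6 0 0 0 0" --pt "1 33 7.6 0 0 0 0" --pt "1 33 7.6 0 0 0 0" --pt "1 33 7.6 0 0 0 0" --pt "1 33 7.6 0 0 0 0" --pt "1 33 7.6 0 0 0 0" --pt "1 33 7.6 0 0 0 0" --pt "1 33 7.6 0 0 0 0" --pt "1 33 7.6 0 0 0 0" --pt "1 33 7.6 0 0 0 0" --pt "1 33 7.6 0 0 0 0" --pt "1 0 0 0 0 0 0"

```text
t: 12.8
eef_pos: [0.5113, -0.1826, 0.1584]
ee_rot: [3.141, -0.0, -1.56]
force: [0.8, 1.6, 0.4]
width: 0.0118
gripper_force: 25.0
```

Request:
servo_tool --pt "1 0 0 0 0 0 6.62" --pt "1 0 0 0 0 0 6.62" --pt "1 0 0 0 0 0 6.62" --pt "1 0 0 0 0 0 6.62" --pt "1 0 0 0 0 0 6.62" --pt "1 0 0 0 0 0 6.62" --pt "1 0 0 0 0 0 6.62" --pt "1 0 0 0 0 0 6.62" --pt "1 0 0 0 0 0 6.62" --pt "1 0 0 0 0 0 6.62" --pt "1 0 0 0 0 0 6.62" --pt "1 0 0 0 0 0 6.62" --pt "1 0 0 0 0 0 6.62" --pt "1 0 0 0 0 0 6.62" --pt "1 0 0 0 0 0 6.62" --pt "1 0 0 0 0 0 0"

```text
t: 14.13
eef_pos: [0.5129, -0.1783, 0.1584]
ee_rot: [3.141, 0.0, 2.988]
force: [0.3, -0.4, 0.2]
width: 0.0117
gripper_force: 25.0
```

Run:
```python
from h import *
f=look("wrist",["pick","pick_head","tray","gaiwan"],"w2"); np.save("w.npy",f,allow_pickle=True)
s=arm.get_state();print(s["eef_pos"],s["ee_rot"],s["width"],s["gripper_force"],s["q"])
go([.5124,-.1777,.016],-188.2)
```

```text
wrist pick 0.95 [ 0.482 -0.175  0.172]
wrist pick_head 0.64 [ 0.484 -0.173  0.166]
wrist tray 0.85 [ 0.511 -0.139  0.005]
[ 0.51293511 -0.17849391  0.15827511] [3.14159245e+00 1.73082326e-04 2.99615586e+00] 0.011761631881953206 24.990714490413666 [ 2.60840328e-02  1.99179059e-01 -3.76010362e-01  3.49728724e-05
 -9.95436329e-01 -1.74233618e+00]
delta mm [  0.7   0.7 142.3] az deg -0.13
```

View pics/w2.png

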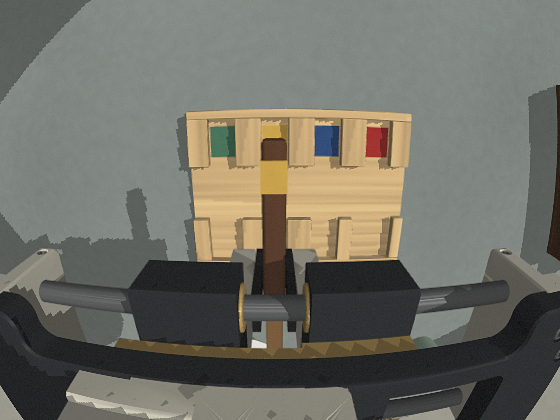

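The pick lies over the yellow patch: its tail is at px (274,140) and the tray's rear corners are at (187,112) and (411,114). Pocket length leaves only ±5 mm, so I'll check along that axis.

Run:
```python
from h import *
f=np.load("w.npy",allow_pickle=True).item()
c=np.array([.516,-.153,0]);M=R.from_euler('z',-8.2,degrees=True).as_matrix()
for n,u,v,z in [("rear+y?",187,112,.016),("rear",411,114,.016),("tail",274,138,.164),("band",274,194,.1675),("midcut edge",203,166,.016),("yellow patch mid",275,131,.006)]:
    p=rayf(f,u,v,z); print(n,np.round(p,4),"tray",np.round(M.T@(p-c)*1e3,1))
p=np.array([.5129,-.1785,.0]);print(M.T@(p-c)*1e3)
```

```text
rear+y? [ 0.4229 -0.2465  0.016 ] tray [ -78.8 -105.8   16. ]
rear [ 0.4543 -0.0353  0.016 ] tray [-77.9 107.7  16. ]
tail [ 0.4456 -0.1683  0.164 ] tray [-67.5 -25.2 164. ]
band [ 0.4716 -0.1724  0.1675] tray [-41.2 -25.5 167.5]
midcut edge [ 0.4764 -0.2412  0.016 ] tray [-26.6 -93.   16. ]
yellow patch mid [ 0.4558 -0.1686  0.006 ] tray [-57.3 -24.    6. ]
[  0.56873149 -25.68144358   0.        ]
```

Request:
servo_tool --pt "1 -1 0.7 25 0 0 0" --pt "1 0 0 30 0 0 0" --pt "1 0 0 30 0 0 0" --pt "1 0 0 25 0 0 0" --pt "1 0 0 15 0 0 0" --pt "1 0 0 10 0 0 0" --pt "1 0 0 6 0 0 0" --pt "1 0 0 5 0 0 0" --pt "1 0 0 2.5 0 0 0" --pt "1 0 0 0 0 0 0" --pt "1 0 0 0 0 0 0"

```text
t: 15.3
eef_pos: [0.5146, -0.178, 0.0104]
ee_rot: [3.141, 0.001, 2.994]
force: [0.1, 0.8, -0.1]
width: 0.0118
gripper_force: 25.0
```

Request:
servo_tool --pt "1 0 0 1 0 0 0" --pt "0.6 0 0 0 0 0 0" --pt "0.4 0 0 0 0 0 0" --pt "0.27 0 0 0 0 0 0" --pt "0.27 0 0 0 0 0 0" --pt "0.27 0 0 -10 0 0 0" --pt "0.27 0 0 -20 0 0 0" --pt "0.27 0 0 -30 0 0 0" --pt "0.27 0 0 -35 0 0 0" --pt "0.27 0 0 -35 0 0 0" --pt "0.27 0 0 -35 0 0 0" --pt "0.27 0 0 0 0 0 0"

```text
t: 16.3
eef_pos: [0.5177, -0.1788, 0.182]
ee_rot: [-3.141, 0.012, 2.995]
force: [0.4, 0.0, 0.3]
width: 0.032
gripper_force: 0.0
```

Run:
```python
from h import *
f=look("wrist",["pick","pick_head","tray"],"w3")
c=np.array([.517,-.153,0]);M=R.from_euler('z',-8.2,degrees=True).as_matrix()
for d in arm.recognise("pick",f)[:1]: print(M.T@(world(f,d["at"])-c)*1e3)
g=look("top",["pick","scoop","brush","tong","lid_handle"])
cv2.imwrite("pics/t3.png",cv2.resize(g["color"][:,:,::-1],None,fx=1.42,fy=1.42))
```

```text
wrist pick 0.69 [0.76  0.073 0.013]
wrist pick 0.65 [ 0.499 -0.178  0.021]
wrist pick_head 0.95 [ 0.502 -0.175  0.019]
wrist tray 0.82 [ 0.518 -0.149  0.008]
[208.59541214 258.05101391  12.62596481]
top pick 0.56 [ 0.476 -0.171  0.023]
top scoop 0.88 [0.564 0.314 0.012]
top brush 0.94 [0.52  0.269 0.019]
top tong 0.7 [0.475 0.287 0.018]
top tong 0.24 [ 0.477 -0.171  0.022]
top lid_handle 0.88 [0.538 0.396 0.158]
top lid_handle 0.53 [0.57  0.308 0.014]
```

View pics/w3.png

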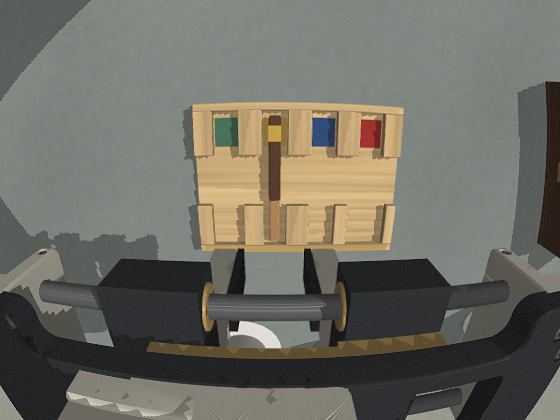

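The pick lies flat in the yellow pocket with its head at the brass end. Next is the scoop.

Request:
servo_tool --pt "0.27 0 0 0 0 0 -6.61" --pt "0.27 0 0 0 0 0 -6.61" --pt "0.27 0 0 0 0 0 -6.61" --pt "0.27 0 0 0 0 0 -6.61" --pt "0.27 0 0 0 0 0 -6.61" --pt "0.27 0 0 0 0 0 -6.61" --pt "0.27 0 0 0 0 0 -6.61" --pt "0.27 0 0 0 0 0 -6.61" --pt "0.27 0 0 0 0 0 -6.61" --pt "0.27 0 0 0 0 0 -6.61" --pt "0.27 0 0 0 0 0 -6.61" --pt "0.27 0 0 0 0 0 -6.61" --pt "0.27 0 0 0 0 0 -6.61" --pt "0.27 0 0 0 0 0 -6.61" --pt "0.27 0 0 0 0 0 -6.61"

```text
t: 18.1
eef_pos: [0.5139, -0.178, 0.1733]
ee_rot: [3.141, -0.0, -1.554]
force: [0.5, 0.1, -0.4]
width: 0.0317
gripper_force: 0.0
```

Request:
servo_tool --pt "0.27 -33 -4 0 0 0 0" --pt "0.27 -33 -4 0 0 0 0" --pt "0.27 -33 -4 0 0 0 0" --pt "0.27 -33 -4 0 0 0 0" --pt "0.27 -33 -4 0 0 0 0" --pt "0.27 -33 -4 0 0 0 0" --pt "0.27 -33 -4 0 0 0 0" --pt "0.27 -33 -4 0 0 0 0" --pt "0.27 -33 -4 0 0 0 0" --pt "0.27 -33 -4 0 0 0 0" --pt "0.27 -33 -4 0 0 0 0" --pt "0.27 -33 -4 0 0 0 0" --pt "0.27 -33 -4 0 0 0 0" --pt "0.27 -33 -4 0 0 0 0" --pt "0.27 0 0 0 0 0 0" --pt "0.27 0 0 0 0 0 0"

```text
t: 19.43
eef_pos: [0.5644, 0.2862, 0.1725]
ee_rot: [3.14, -0.001, -1.557]
force: [-1.2, 0.3, -0.9]
width: 0.0315
gripper_force: 0.0
```

Run:
```python
from h import *
f=look("wrist",["scoop","brush","tong"],"w4"); np.save("w.npy",f,allow_pickle=True)
a=f["color"][110:300,150:400,::-1]; cv2.imwrite("pics/w4z.png",cv2.resize(a,None,fx=3,fy=3,interpolation=cv2.INTER_CUBIC))
go([.5667,.2853,.009],-88.9)
```

```text
wrist scoop 0.93 [0.567 0.305 0.015]
wrist brush 0.85 [0.522 0.268 0.014]
wrist tong 0.81 [0.47  0.282 0.019]
delta mm [ -1.7  -2.2 164.6] az deg -0.49
```

View pics/w4z.png

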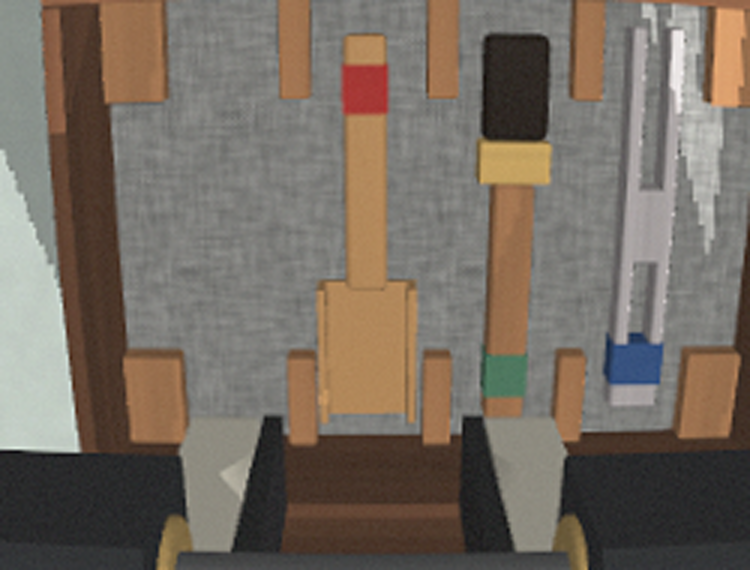

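Request:
servo_tool --pt "0.27 -1 -2 25 0 0 0" --pt "0.27 0 0 30 0 0 0" --pt "0.27 0 0 35 0 0 0" --pt "0.27 0 0 30 0 0 0" --pt "0.27 0 0 20 0 0 0" --pt "0.27 0 0 12 0 0 0" --pt "0.27 0 0 8 0 0 0" --pt "0.27 0 0 4 0 0 0" --pt "0.27 0 0 0 0 0 0" --pt "0.27 0 0 0 0 0 0" --pt "1 0 0 0 0 0 0" --pt "1 0 0 0 0 0 0" --pt "1 0 0 0 0 0 0" --pt "1 0 0 0 0 0 0"

```text
t: 20.8
eef_pos: [0.5669, 0.2859, 0.0104]
ee_rot: [-3.141, 0.001, -1.559]
force: [-1.0, -0.4, 2.5]
width: 0.0137
gripper_force: 25.0
```

Request:
servo_tool --pt "1 0 0 -15 0 0 0" --pt "1 0 0 -30 0 0 0" --pt "1 0 0 -35 0 0 0" --pt "1 0 0 -35 0 0 0" --pt "1 0 0 -35 0 0 0" --pt "1 30.3 3.6 0 0 0 0" --pt "1 30.3 3.6 0 0 0 0" --pt "1 30.3 3.6 0 0 0 0" --pt "1 30.3 3.6 0 0 0 0" --pt "1 30.3 3.6 0 0 0 0" --pt "1 30.3 3.6 0 0 0 0" --pt "1 30.3 3.6 0 0 0 0" --pt "1 30.3 3.6 0 0 0 0" --pt "1 30.3 3.6 0 0 0 0" --pt "1 30.3 3.6 0 0 0 0" --pt "1 30.3 3.6 0 0 0 0" --pt "1 30.3 3.6 0 0 0 0" --pt "1 0 0 0 0 0 0"

```text
t: 22.3
eef_pos: [0.5264, -0.0821, 0.1598]
ee_rot: [3.141, -0.0, -1.562]
force: [0.2, 0.6, -0.5]
width: 0.0136
gripper_force: 25.0
```

Request:
servo_tool --pt "1 0 0 0 0 0 6.6" --pt "1 0 0 0 0 0 6.6" --pt "1 0 0 0 0 0 6.6" --pt "1 0 0 0 0 0 6.6" --pt "1 0 0 0 0 0 6.6" --pt "1 0 0 0 0 0 6.6" --pt "1 0 0 0 0 0 6.6" --pt "1 0 0 0 0 0 6.6" --pt "1 0 0 0 0 0 6.6" --pt "1 0 0 0 0 0 6.6" --pt "1 0 0 0 0 0 6.6" --pt "1 0 0 0 0 0 6.6" --pt "1 0 0 0 0 0 6.6" --pt "1 0 0 0 0 0 6.6" --pt "1 0 0 0 0 0 6.6" --pt "1 0 0 0 0 0 0" --pt "1 0 0 0 0 0 0"

```text
t: 23.72
eef_pos: [0.5277, -0.0783, 0.1598]
ee_rot: [3.142, 0.0, 3.0]
force: [0.7, -0.1, 0.1]
width: 0.0138
gripper_force: 25.0
```

Run:
```python
from h import *
f=look("wrist",["pick","scoop"],"w5"); np.save("w.npy",f,allow_pickle=True)
s=arm.get_state();print(s["eef_pos"],s["width"],s["gripper_force"])
go([.5277,-.0788,.011],-188.2)
```

```text
wrist pick 0.22 [ 0.495 -0.174  0.016]
wrist scoop 0.84 [ 0.505 -0.077  0.164]
[ 0.527666   -0.07837085  0.15973096] 0.013771762764835499 24.992348849773407
delta mm [-1.000e-01 -4.000e-01  1.487e+02] az deg 0.03
```

View pics/w5.png

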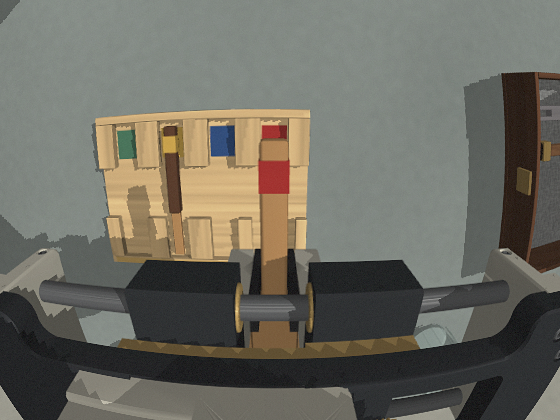

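The scoop is aligned over the red patch, with its tail at px (274,139).

Request:
servo_tool --pt "1 -0.7 0 25 0 0 0" --pt "1 0 0 30 0 0 0" --pt "1 0 0 30 0 0 0" --pt "1 0 0 25 0 0 0" --pt "1 0 0 15 0 0 0" --pt "1 0 0 10 0 0 0" --pt "1 0 0 6 0 0 0" --pt "1 0 0 5 0 0 0" --pt "1 0 0 2.5 0 0 0" --pt "1 0 0 0 0 0 0" --pt "1 0 0 0 0 0 0"

```text
t: 24.78
eef_pos: [0.5289, -0.0785, 0.0119]
ee_rot: [3.141, 0.001, 2.996]
force: [0.1, 0.0, -0.1]
width: 0.0133
gripper_force: 25.0
```

Request:
servo_tool --pt "1 0 0 0.5 0 0 0" --pt "0.6 0 0 0 0 0 0" --pt "0.4 0 0 0 0 0 0" --pt "0.27 0 0 0 0 0 0" --pt "0.27 0 0 0 0 0 0" --pt "0.27 0 0 -10 0 0 0" --pt "0.27 0 0 -20 0 0 0" --pt "0.27 0 0 -30 0 0 0" --pt "0.27 0 0 -35 0 0 0" --pt "0.27 0 0 -35 0 0 0" --pt "0.27 0 0 -35 0 0 0" --pt "0.27 0 0 0 0 0 0" --pt "0.27 0 0 0 0 0 0"

```text
t: 25.87
eef_pos: [0.5297, -0.0784, 0.179]
ee_rot: [3.14, 0.006, 2.996]
force: [-0.2, 0.5, 0.0]
width: 0.032
gripper_force: 0.0
```

Run:
```python
from h import *
f=look("wrist",["pick","scoop"],"w6",1); np.save("w.npy",f,allow_pickle=True)
look("top",["scoop","brush","tong","lid_handle"],None,1)
go([.5178,.2833,.17],-89.2)
```

```text
wrist pick 0.63 [ 0.5   -0.173  0.016]
wrist scoop 0.79 [ 0.549 -0.08   0.016]
top scoop 0.66 [ 0.488 -0.068  0.015]
top tong 0.47 [0.47  0.33  0.017]
top lid_handle 0.87 [0.541 0.396 0.159]
delta mm [ 62.6 356.6   4.8] az deg -99.14
```

View pics/w6.png

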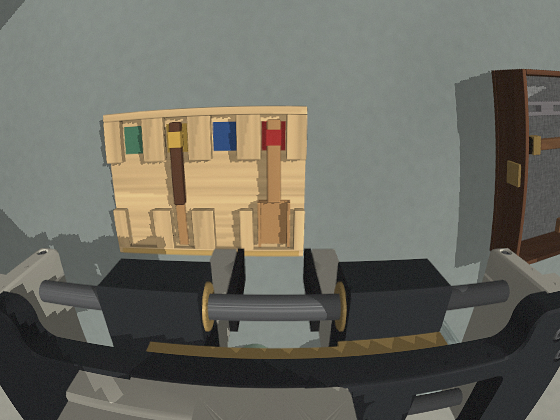

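The scoop is seated in the red pocket. Next is the brush.

Request:
servo_tool --pt "0.27 0 0 0 0 0 -6.61" --pt "0.27 0 0 0 0 0 -6.61" --pt "0.27 0 0 0 0 0 -6.61" --pt "0.27 0 0 0 0 0 -6.61" --pt "0.27 0 0 0 0 0 -6.61" --pt "0.27 0 0 0 0 0 -6.61" --pt "0.27 0 0 0 0 0 -6.61" --pt "0.27 0 0 0 0 0 -6.61" --pt "0.27 0 0 0 0 0 -6.61" --pt "0.27 0 0 0 0 0 -6.61" --pt "0.27 0 0 0 0 0 -6.61" --pt "0.27 0 0 0 0 0 -6.61" --pt "0.27 0 0 0 0 0 -6.61" --pt "0.27 0 0 0 0 0 -6.61" --pt "0.27 0 0 0 0 0 -6.61"

```text
t: 27.52
eef_pos: [0.5281, -0.0786, 0.1751]
ee_rot: [3.14, -0.0, -1.551]
force: [-0.0, 0.1, -0.2]
width: 0.0321
gripper_force: 0.0
```

Request:
servo_tool --pt "0.27 -30.15 0.5 0 0 0 0" --pt "0.27 -30.15 0.5 0 0 0 0" --pt "0.27 -30.15 0.5 0 0 0 0" --pt "0.27 -30.15 0.5 0 0 0 0" --pt "0.27 -30.15 0.5 0 0 0 0" --pt "0.27 -30.15 0.5 0 0 0 0" --pt "0.27 -30.15 0.5 0 0 0 0" --pt "0.27 -30.15 0.5 0 0 0 0" --pt "0.27 -30.15 0.5 0 0 0 0" --pt "0.27 -30.15 0.5 0 0 0 0" --pt "0.27 -30.15 0.5 0 0 0 0" --pt "0.27 -30.15 0.5 0 0 0 0" --pt "0.27 0 0 0 0 0 0" --pt "0.27 0 0 0 0 0 0"

```text
t: 28.68
eef_pos: [0.5168, 0.2844, 0.1746]
ee_rot: [3.14, -0.001, -1.555]
force: [-0.2, -0.2, -0.6]
width: 0.0324
gripper_force: 0.0
```

Run:
```python
from h import *
f=look("wrist",["brush","tong"],"w7"); np.save("w.npy",f,allow_pickle=True)
a=f["color"][110:300,150:400,::-1]; cv2.imwrite("pics/w7z.png",cv2.resize(a,None,fx=3,fy=3,interpolation=cv2.INTER_CUBIC))
go([.5178,.2833,.0095],-89.3)
```

```text
wrist brush 0.63 [0.519 0.264 0.018]
wrist tong 0.7 [0.471 0.284 0.02 ]
delta mm [ -1.1  -0.9 165.7] az deg 0.08
```

View pics/w7z.png

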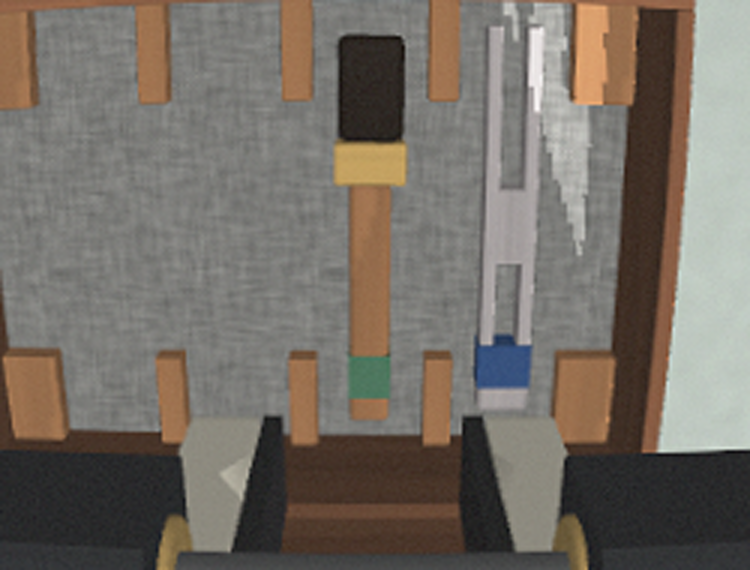

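The brush and tong are where they were, so I'll grasp the brush.

Request:
servo_tool --pt "0.27 -1 -1 25 0 0 0" --pt "0.27 0 0 30 0 0 0" --pt "0.27 0 0 35 0 0 0" --pt "0.27 0 0 30 0 0 0" --pt "0.27 0 0 20 0 0 0" --pt "0.27 0 0 12 0 0 0" --pt "0.27 0 0 8 0 0 0" --pt "0.27 0 0 5 0 0 0" --pt "0.27 0 0 0 0 0 0" --pt "0.27 0 0 0 0 0 0" --pt "1 0 0 0 0 0 0" --pt "1 0 0 0 0 0 0" --pt "1 0 0 0 0 0 0" --pt "1 0 0 0 0 0 0"

```text
t: 30.0
eef_pos: [0.5185, 0.2845, 0.0114]
ee_rot: [-3.141, 0.001, -1.557]
force: [-0.9, -0.4, 3.2]
width: 0.0137
gripper_force: 25.0
```

Request:
servo_tool --pt "1 0 0 -20 0 0 0" --pt "1 0 0 -40 0 0 0" --pt "1 0 0 -40 0 0 0" --pt "1 0 0 -40 0 0 0" --pt "1 32 1.25 -10 0 0 0" --pt "1 32 1.25 0 0 0 0" --pt "1 32 1.25 0 0 0 0" --pt "1 32 1.25 0 0 0 0" --pt "1 32 1.25 0 0 0 0" --pt "1 32 1.25 0 0 0 0" --pt "1 32 1.25 0 0 0 0" --pt "1 32 1.25 0 0 0 0" --pt "1 32 1.25 0 0 0 0" --pt "1 32 1.25 0 0 0 0" --pt "1 32 1.25 0 0 0 0" --pt "1 32 1.25 0 0 0 0" --pt "1 32 1.25 0 0 0 0" --pt "1 32 1.25 0 0 0 0" --pt "1 32 1.25 0 0 0 0" --pt "1 32 1.25 0 0 0 0"

```text
t: 31.67
eef_pos: [0.5051, -0.2296, 0.161]
ee_rot: [-3.141, 0.0, -1.556]
force: [0.2, 0.3, -0.3]
width: 0.0136
gripper_force: 25.0
```

Request:
servo_tool --pt "1 0 0 0 0 0 -6.75" --pt "1 0 0 0 0 0 -6.75" --pt "1 0 0 0 0 0 -6.75" --pt "1 0 0 0 0 0 -6.75" --pt "1 0 0 0 0 0 -6.75" --pt "1 0 0 0 0 0 -6.75" --pt "1 0 0 0 0 0 -6.75" --pt "1 0 0 0 0 0 -6.75" --pt "1 0 0 0 0 0 -6.75" --pt "1 0 0 0 0 0 -6.75" --pt "1 0 0 0 0 0 -6.75" --pt "1 0 0 0 0 0 -6.75" --pt "1 0 0 0 0 0 0" --pt "1 0 0 0 0 0 0"

```text
t: 32.83
eef_pos: [0.5054, -0.228, 0.1608]
ee_rot: [-3.142, -0.0, -0.147]
force: [0.6, 0.5, -0.8]
width: 0.0139
gripper_force: 25.0
```

Run:
```python
from h import *
f=look("wrist",["brush","scoop"],"w8",1); np.save("w.npy",f,allow_pickle=True)
s=arm.get_state();print(s["eef_pos"],s["width"],s["gripper_force"])
go([.5055,-.2270,.0115],-8.2)
```

```text
wrist brush 0.96 [ 0.537 -0.234  0.165]
wrist scoop 0.72 [ 0.553 -0.08   0.011]
[ 0.50537999 -0.22806013  0.1606878 ] 0.013774930511378656 24.999775886535645
delta mm [ -0.   -1.1 149.2] az deg -0.16
```

View pics/w8.png

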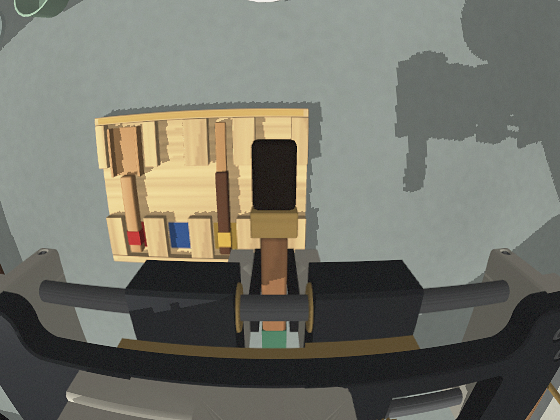

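Request:
servo_tool --pt "1 0.4 -1 25 0 0 0" --pt "1 0 0 30 0 0 0" --pt "1 0 0 30 0 0 0" --pt "1 0 0 25 0 0 0" --pt "1 0 0 15 0 0 0" --pt "1 0 0 10 0 0 0" --pt "1 0 0 6 0 0 0" --pt "1 0 0 5 0 0 0" --pt "1 0 0 2.5 0 0 0" --pt "1 0 0 0 0 0 0" --pt "1 0 0 0 0 0 0"

```text
t: 33.9
eef_pos: [0.5065, -0.2272, 0.0129]
ee_rot: [3.142, -0.001, -0.143]
force: [0.6, 1.3, 0.5]
width: 0.0135
gripper_force: 25.0
```

Request:
servo_tool --pt "1 0 0 0.5 0 0 0" --pt "0.6 0 0 0 0 0 0" --pt "0.4 0 0 0 0 0 0" --pt "0.27 0 0 0 0 0 0" --pt "0.27 0 0 0 0 0 0" --pt "0.27 0 0 -10 0 0 0" --pt "0.27 0 0 -20 0 0 0" --pt "0.27 0 0 -30 0 0 0" --pt "0.27 0 0 -35 0 0 0" --pt "0.27 0 0 -35 0 0 0" --pt "0.27 0 0 -35 0 0 0" --pt "0.27 0 0 0 0 0 0" --pt "0.27 0 0 0 0 0 0"

```text
t: 34.98
eef_pos: [0.5073, -0.2274, 0.1801]
ee_rot: [-3.141, -0.006, -0.143]
force: [-0.1, 0.6, -1.1]
width: 0.032
gripper_force: 0.0
```

Run:
```python
from h import *
f=look("wrist",["brush","scoop","pick"],"w9",1); np.save("w.npy",f,allow_pickle=True)
look("top",["tong","lid_handle"],None,1)
s=arm.get_state();print(s["eef_pos"],s["ee_rot"])
```

```text
wrist brush 0.63 [ 0.527 -0.227  0.019]
wrist scoop 0.59 [ 0.554 -0.079  0.012]
wrist pick 0.87 [ 0.512 -0.179  0.017]
top tong 0.81 [0.47  0.288 0.014]
top lid_handle 0.87 [0.537 0.397 0.163]
[ 0.50549973 -0.22711679  0.17567185] [ 3.14149515e+00  1.95504725e-03 -1.43027362e-01]
```

Request:
servo_tool --pt "0.32 0 0 0 0 0 6.75" --pt "0.32 0 0 0 0 0 6.75" --pt "0.32 0 0 0 0 0 6.75" --pt "0.32 0 0 0 0 0 6.75" --pt "0.32 0 0 0 0 0 6.75" --pt "0.32 0 0 0 0 0 6.75" --pt "0.32 0 0 0 0 0 6.75" --pt "0.32 0 0 0 0 0 6.75" --pt "0.32 0 0 0 0 0 6.75" --pt "0.32 0 0 0 0 0 6.75" --pt "0.32 0 0 0 0 0 6.75" --pt "0.32 0 0 0 0 0 6.75"

```text
t: 36.33
eef_pos: [0.5057, -0.2271, 0.1759]
ee_rot: [3.14, 0.0, -1.563]
force: [-0.4, -0.4, 0.2]
width: 0.0299
gripper_force: 0.0
```

Request:
servo_tool --pt "0.32 -31.6 1.75 0 0 0 0" --pt "0.32 -31.6 1.75 0 0 0 0" --pt "0.32 -31.6 1.75 0 0 0 0" --pt "0.32 -31.6 1.75 0 0 0 0" --pt "0.32 -31.6 1.75 0 0 0 0" --pt "0.32 -31.6 1.75 0 0 0 0" --pt "0.32 -31.6 1.75 0 0 0 0" --pt "0.32 -31.6 1.75 0 0 0 0" --pt "0.32 -31.6 1.75 0 0 0 0" --pt "0.32 -31.6 1.75 0 0 0 0" --pt "0.32 -31.6 1.75 0 0 0 0" --pt "0.32 -31.6 1.75 0 0 0 0" --pt "0.32 -31.6 1.75 0 0 0 0" --pt "0.32 -31.6 1.75 0 0 0 0" --pt "0.32 -31.6 1.75 0 0 0 0" --pt "0.32 -31.6 1.75 0 0 0 0" --pt "0.32 0 0 0 0 0 0" --pt "0.32 0 0 0 0 0 0"

```text
t: 37.83
eef_pos: [0.4704, 0.2793, 0.1756]
ee_rot: [3.14, -0.001, -1.554]
force: [0.3, -0.6, -0.6]
width: 0.0298
gripper_force: 0.0
```

Run:
```python
from h import *
f=look("wrist",["tong"],"w10"); np.save("w.npy",f,allow_pickle=True)
c=f["color"].astype(int)
m=((c[...,2]-c[...,0]>60)&(c[...,2]>90)).astype(np.uint8); n,l,st,ce=cv2.connectedComponentsWithStats(m)
for i in range(1,n):
    if st[i,4]>50: print("blue",st[i],ce[i],rayf(f,*ce[i],.018))
go([.4704,.2790,.0095],-89.2)
```

```text
wrist tong 0.89 [0.473 0.284 0.017]
blue [266 229  17  13 209] [273.54066986 234.97129187] [0.47041027 0.32867144 0.018     ]
delta mm [-1.600e+00 -1.000e-01  1.664e+02] az deg 0.03
```

Request:
servo_tool --pt "0.32 -0.5 0 25 0 0 0" --pt "0.32 0 0 30 0 0 0" --pt "0.32 0 0 35 0 0 0" --pt "0.32 0 0 30 0 0 0" --pt "0.32 0 0 20 0 0 0" --pt "0.32 0 0 12 0 0 0" --pt "0.32 0 0 8 0 0 0" --pt "0.32 0 0 5 0 0 0" --pt "0.32 0 0 0 0 0 0" --pt "0.32 0 0 0 0 0 0" --pt "1 0 0 0 0 0 0" --pt "1 0 0 0 0 0 0" --pt "1 0 0 0 0 0 0" --pt "1 0 0 0 0 0 0"

```text
t: 39.1
eef_pos: [0.4712, 0.279, 0.0125]
ee_rot: [-3.141, 0.001, -1.556]
force: [-1.1, -0.1, 5.4]
width: 0.0175
gripper_force: 25.0
```

Request:
servo_tool --pt "1 0 0 -20 0 0 0" --pt "1 0 0 -40 0 0 0" --pt "1 0 0 -40 0 0 0" --pt "1 0 0 -40 0 0 0" --pt "1 31.4 -3.35 -10 0 0 0" --pt "1 31.4 -3.35 0 0 0 0" --pt "1 31.4 -3.35 0 0 0 0" --pt "1 31.4 -3.35 0 0 0 0" --pt "1 31.4 -3.35 0 0 0 0" --pt "1 31.4 -3.35 0 0 0 0" --pt "1 31.4 -3.35 0 0 0 0" --pt "1 31.4 -3.35 0 0 0 0" --pt "1 31.4 -3.35 0 0 0 0" --pt "1 31.4 -3.35 0 0 0 0" --pt "1 31.4 -3.35 0 0 0 0" --pt "1 31.4 -3.35 0 0 0 0" --pt "1 31.4 -3.35 0 0 0 0"

```text
t: 40.52
eef_pos: [0.52, -0.1305, 0.1619]
ee_rot: [-3.141, 0.0, -1.557]
force: [0.4, -0.1, 0.1]
width: 0.0175
gripper_force: 25.0
```

Request:
servo_tool --pt "1 0 0 0 0 0 -6.75" --pt "1 0 0 0 0 0 -6.75" --pt "1 0 0 0 0 0 -6.75" --pt "1 0 0 0 0 0 -6.75" --pt "1 0 0 0 0 0 -6.75" --pt "1 0 0 0 0 0 -6.75" --pt "1 0 0 0 0 0 -6.75" --pt "1 0 0 0 0 0 -6.75" --pt "1 0 0 0 0 0 -6.75" --pt "1 0 0 0 0 0 -6.75" --pt "1 0 0 0 0 0 -6.75" --pt "1 0 0 0 0 0 -6.75" --pt "1 0 0 0 0 0 0" --pt "1 0 0 0 0 0 0"

```text
t: 41.68
eef_pos: [0.5201, -0.129, 0.1617]
ee_rot: [-3.142, -0.0, -0.147]
force: [-0.3, 0.1, -1.2]
width: 0.0175
gripper_force: 25.0
```

Run:
```python
from h import *
f=look("wrist",["tong","scoop","pick","brush"],"w11",1)
s=arm.get_state();print(s["eef_pos"],s["width"],s["gripper_force"])
go([.5206,-.1283,.0125],-8.2)
```

```text
wrist scoop 0.66 [ 0.553 -0.075  0.008]
wrist pick 0.61 [ 0.51  -0.177  0.019]
wrist brush 0.97 [ 0.526 -0.225  0.015]
[ 0.52010809 -0.12903781  0.16166827] 0.017347624702276895 24.999623894691467
delta mm [  0.4  -0.8 149.2] az deg -0.09
```

View pics/w11.png

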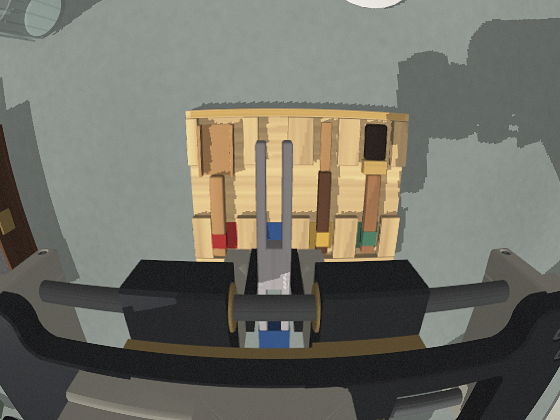

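The tong is aligned over the blue patch with its prongs towards the brass end. The scoop, pick and brush are lying in their pockets.

Request:
servo_tool --pt "1 0.4 -0.7 25 0 0 0" --pt "1 0 0 30 0 0 0" --pt "1 0 0 30 0 0 0" --pt "1 0 0 25 0 0 0" --pt "1 0 0 15 0 0 0" --pt "1 0 0 10 0 0 0" --pt "1 0 0 6 0 0 0" --pt "1 0 0 5 0 0 0" --pt "1 0 0 2.5 0 0 0" --pt "1 0 0 0 0 0 0" --pt "1 0 0 0 0 0 0"

```text
t: 42.85
eef_pos: [0.5212, -0.1284, 0.0139]
ee_rot: [-3.141, -0.001, -0.143]
force: [-0.3, -0.6, 0.1]
width: 0.0176
gripper_force: 25.0
```

Request:
servo_tool --pt "1 0 0 0.7 0 0 0" --pt "0.6 0 0 0 0 0 0" --pt "0.4 0 0 0 0 0 0" --pt "0.3 0 0 0 0 0 0" --pt "0.3 0 0 0 0 0 0" --pt "0.3 0 0 -10 0 0 0" --pt "0.3 0 0 -20 0 0 0" --pt "0.3 0 0 -30 0 0 0" --pt "0.3 0 0 -35 0 0 0" --pt "0.3 0 0 -35 0 0 0" --pt "0.3 0 0 -35 0 0 0" --pt "0.3 0 0 0 0 0 0" --pt "0.3 0 0 0 0 0 0"

```text
t: 43.93
eef_pos: [0.522, -0.1283, 0.1808]
ee_rot: [-3.14, -0.006, -0.143]
force: [-0.1, 1.4, -0.4]
width: 0.0308
gripper_force: 0.0
```

Run:
```python
from h import *
f=look("wrist",["tong","scoop","pick","brush"],"w12",1); np.save("w.npy",f,allow_pickle=True)
c=np.array([.517,-.153,0]);M=R.from_euler('z',-8.2,degrees=True).as_matrix()
hsv=cv2.cvtColor(f["color"],cv2.COLOR_RGB2HSV)
for n,(lo,hi) in {"red":(0,6),"blue":(105,125),"yel":(22,30),"grn":(65,90)}.items():
    m=cv2.inRange(hsv,(lo,110,60),(hi,255,255)); k,l,st,ce=cv2.connectedComponentsWithStats(m)
    for i in range(1,k):
        if 60<st[i,4]<1500:
            p=[M.T@(rayf(f,*ce[i],z)-c)*1e3 for z in (.018,)]
            if abs(p[0][0])<100 and abs(p[0][1])<120: print(n,st[i],np.round(p[0][:2],1))
s=arm.get_state();print(s["eef_pos"],s["ee_rot"])
look("top",["lid_handle","brush","scoop","tong","pick"],"t12",1)
look("side",["lid_handle","scoop"],"s12",1)
```

```text
wrist tong 0.67 [ 0.52  -0.125  0.022]
wrist scoop 0.8 [ 0.556 -0.076  0.011]
wrist pick 0.64 [ 0.512 -0.179  0.021]
wrist brush 0.81 [ 0.526 -0.226  0.016]
red [216 218  24  26 396] [-46.9  73.3]
blue [264 219  21  24 350] [-45.6  25.5]
[ 0.51991079 -0.12846198  0.17642509] [ 3.14114953e+00  2.08586101e-03 -1.43124044e-01]
top lid_handle 0.56 [0.539 0.394 0.161]
top brush 0.56 [ 0.47  -0.217  0.017]
top scoop 0.69 [ 0.477 -0.063  0.014]
top tong 0.66 [ 0.476 -0.117  0.018]
top pick 0.42 [ 0.477 -0.062  0.013]
side lid_handle 0.85 [0.523 0.391 0.146]
side scoop 0.93 [ 0.544 -0.072  0.017]
```

Run:
```python
from h import *
f=np.load("w.npy",allow_pickle=True).item()
c=np.array([.517,-.153,0]);M=R.from_euler('z',-8.2,degrees=True).as_matrix()
hsv=cv2.cvtColor(f["color"],cv2.COLOR_RGB2HSV)
for n,(lo,hi,x0,x1) in {"red":(0,6,200,260),"blue":(105,125,250,300)}.items():
    m=cv2.inRange(hsv,(lo,90,40),(hi,255,255))
    for v in range(214,246,2):
        u=[i for i in np.where(m[v])[0] if x0<i<x1]
        if u: print(n,v,u[0],u[-1],"V",f["color"][v,u[0]:u[-1]+1:3,0].tolist(),np.round((M.T@(rayf(f,u[0],v,.018)-c))[:2]*1e3),np.round((M.T@(rayf(f,u[-1],v,.018)-c))[:2]*1e3))
    
for v in (150,165,180,195):
    print(v,f["color"][v,190:245:2].sum(1).tolist())
def P(xt,yt,z):
    w=M@np.array([xt,yt,z])/1e3+c; q=rot(f["orientation"]).T@(w-f["position"]); th=np.arctan2(np.hypot(q[0],q[1]),q[2]); K=np.array(f["K"]); return np.round(K[:2,2]+K[0,0]*th*q[:2]/np.hypot(q[0],q[1]),1)
for y in (97,92,75,58,53): print("head x=45 y",y,P(45,y,18))
for y in (82,75,68): print("handle x=0 y",y,P(0,y,18))
```

```text
red 218 231 231 V [138] [-30.  70.] [-30.  70.]
red 220 230 238 V [115, 122, 119] [-32.  71.] [-32.  63.]
red 222 230 238 V [115, 121, 122] [-34.  72.] [-34.  63.]
red 224 230 238 V [116, 122, 121] [-36.  72.] [-36.  63.]
red 226 230 238 V [107, 122, 121] [-39.  72.] [-39.  63.]
red 228 230 238 V [96, 120, 122] [-41.  72.] [-41.  63.]
red 230 217 239 V [175, 150, 150, 153, 111, 124, 122, 117] [-43.  86.] [-43.  62.]
red 232 216 239 V [171, 173, 175, 176, 165, 123, 122, 120] [-46.  87.] [-45.  62.]
red 234 216 239 V [174, 172, 175, 174, 166, 122, 120, 120] [-48.  88.] [-48.  62.]
red 236 216 239 V [175, 173, 172, 177, 166, 112, 119, 122] [-50.  88.] [-50.  63.]
red 238 216 239 V [180, 172, 173, 176, 174, 114, 120, 122] [-53.  88.] [-52.  63.]
red 240 216 238 V [178, 170, 169, 173, 171, 122, 122, 126] [-55.  88.] [-55.  64.]
red 242 216 239 V [181, 169, 169, 172, 171, 118, 116, 131] [-58.  88.] [-57.  63.]
blue 220 264 284 V [34, 187, 123, 38, 41, 179, 150] [-32.  35.] [-32.  14.]
blue 222 264 284 V [32, 186, 124, 39, 39, 182, 135] [-34.  35.] [-34.  14.]
blue 224 264 284 V [28, 190, 1
[... 816 characters left out ...]
 446, 302, 350, 393, 393, 379]
165 [427, 431, 425, 536, 551, 551, 559, 449, 374, 258, 310, 292, 295, 433, 432, 439, 435, 434, 426, 430, 427, 427, 437, 394, 331, 380, 384, 385]
180 [420, 415, 434, 418, 532, 542, 532, 536, 526, 535, 530, 525, 443, 449, 437, 442, 437, 428, 301, 250, 374, 371, 368, 466, 546, 530, 540, 541]
195 [426, 425, 428, 418, 557, 558, 557, 551, 561, 560, 563, 564, 475, 454, 445, 438, 431, 433, 345, 226, 397, 399, 392, 395, 371, 565, 555, 557]
head x=45 y 97 [202.4 148. ]
head x=45 y 92 [207.2 147.8]
head x=45 y 75 [223.8 147.5]
head x=45 y 58 [240.7 147.2]
head x=45 y 53 [245.7 147.2]
handle x=0 y 82 [218.7 190.9]
handle x=0 y 75 [225.3 190.9]
handle x=0 y 68 [232.1 190.9]
```

Run:
```python
from h import *
for cam in ("top","side"):
    f=look(cam,[])
    hsv=cv2.cvtColor(f["color"],cv2.COLOR_RGB2HSV)
    m=cv2.inRange(hsv,(17,100,90),(30,255,255)); k,l,st,ce=cv2.connectedComponentsWithStats(m)
    for a in (1.62,1.7,1.8):
        ph=a+np.arctan2(32,155); h=[.539,.3695-.1583*np.cos(ph),.058+.1583*np.sin(ph)]
        print(cam,a,np.round(h,4),"pred",np.round(proj(f,h),1))
    q=proj(f,h)
    for i in range(1,k):
        if st[i,4]>8 and np.linalg.norm(ce[i]-q)<60: print("brass",st[i],np.round(ce[i],1))
```

```text
top 1.62 [0.539  0.4091 0.2113] pred [ 64.9 256.3]
top 1.7 [0.539  0.4212 0.2076] pred [ 58.6 257. ]
top 1.8 [0.539  0.4359 0.2017] pred [ 51.4 258. ]
brass [ 48 251  11  16 138] [ 52.  258.3]
side 1.62 [0.539  0.4091 0.2113] pred [137.4 107.6]
side 1.7 [0.539  0.4212 0.2076] pred [134.8 107.3]
side 1.8 [0.539  0.4359 0.2017] pred [131.9 107.4]
```

Request:
servo_tool --pt "0.3 0 0 -20 0 0 6.75" --pt "0.3 0 0 -30 0 0 6.75" --pt "0.3 0 0 -30 0 0 6.75" --pt "0.3 0 0 -30 0 0 6.75" --pt "0.3 0 0 -20 0 0 6.75" --pt "0.3 0 0 0 0 0 6.75" --pt "0.3 0 0 0 0 0 6.75" --pt "0.3 0 0 0 0 0 6.75" --pt "0.3 0 0 0 0 0 6.75" --pt "0.3 0 0 0 0 0 6.75" --pt "0.3 0 0 0 0 0 6.75" --pt "0.3 0 0 0 0 0 6.75"

```text
t: 45.73
eef_pos: [0.5206, -0.1284, 0.3075]
ee_rot: [-3.142, 0.0, -1.562]
force: [0.0, 0.1, 0.8]
width: 0.0305
gripper_force: 0.0
```

Request:
servo_tool --pt "-0.3 -31.3 -1.5 0 0 0 0" --pt "-0.3 -31.3 -1.5 0 0 0 0" --pt "-0.3 -31.3 -1.5 0 0 0 0" --pt "-0.3 -31.3 -1.5 0 0 0 0" --pt "-0.3 -31.3 -1.5 0 0 0 0" --pt "-0.3 -31.3 -1.5 0 0 0 0" --pt "-0.3 -31.3 -1.5 0 0 0 0" --pt "-0.3 -31.3 -1.5 0 0 0 0" --pt "-0.3 -31.3 -1.5 0 0 0 0" --pt "-0.3 -31.3 -1.5 0 0 0 0" --pt "-0.3 -31.3 -1.5 0 0 0 0" --pt "-0.3 -31.3 -1.5 0 0 0 0" --pt "-0.3 -31.3 -1.5 0 0 0 0" --pt "-0.3 -31.3 -1.5 0 0 0 0" --pt "-0.3 -31.3 -1.5 0 0 0 0" --pt "-0.3 -31.3 -1.5 0 0 0 0" --pt "-0.3 -31.3 -1.5 0 0 0 0" --pt "-0.3 -31.3 -1.5 0 0 0 0" --pt "-0.3 0 0 0 0 0 0" --pt "-0.3 0 0 0 0 0 0"

```text
t: 47.4
eef_pos: [0.5392, 0.4369, 0.306]
ee_rot: [3.14, -0.001, -1.555]
force: [-0.1, -0.4, -0.3]
width: 0.057
gripper_force: 0.0
```

Request:
servo_tool --pt "-0.3 0 0 20 0 0 0" --pt "-0.3 0 0 30 0 0 0" --pt "-0.3 0 0 30 0 0 0" --pt "-0.3 0 0 20 0 0 0" --pt "-0.3 0 0 14 0 0 0" --pt "-0.3 0 0 8 0 0 0" --pt "-0.3 0 0 0 0 0 0" --pt "0.1 0 0 0 0 0 0" --pt "1 0 0 0 0 0 0" --pt "1 0 0 0 0 0 0" --pt "1 0 0 0 0 0 0" --pt "1 0 0 0 0 0 0" --squeeze 25

```text
t: 48.4
eef_pos: [0.5399, 0.4355, 0.1863]
ee_rot: [-3.141, 0.001, -1.557]
force: [-0.6, 0.0, 1.2]
width: 0.0291
gripper_force: 1.1
```

```bash
python3 -c "
import numpy as np
p=np.radians(11.7+np.linspace(103.1,0.5,31));a=158.3*np.cos(p);z=158.3*np.sin(p)
for i in range(30): print([1,round(float(a[i+1]-a[i]),1),0,round(float(z[i]-z[i+1]),1),0,0,0],end=',')
"
```

```text
[1, 8.7, 0, -3.7, 0, 0, 0],[1, 8.9, 0, -3.2, 0, 0, 0],[1, 9.1, 0, -2.6, 0, 0, 0],[1, 9.2, 0, -2.1, 0, 0, 0],[1, 9.3, 0, -1.5, 0, 0, 0],[1, 9.4, 0, -1.0, 0, 0, 0],[1, 9.4, 0, -0.4, 0, 0, 0],[1, 9.4, 0, 0.1, 0, 0, 0],[1, 9.4, 0, 0.7, 0, 0, 0],[1, 9.4, 0, 1.3, 0, 0, 0],[1, 9.3, 0, 1.8, 0, 0, 0],[1, 9.1, 0, 2.4, 0, 0, 0],[1, 9.0, 0, 2.9, 0, 0, 0],[1, 8.8, 0, 3.4, 0, 0, 0],[1, 8.6, 0, 4.0, 0, 0, 0],[1, 8.3, 0, 4.5, 0, 0, 0],[1, 8.0, 0, 5.0, 0, 0, 0],[1, 7.7, 0, 5.4, 0, 0, 0],[1, 7.4, 0, 5.9, 0, 0, 0],[1, 7.0, 0, 6.3, 0, 0, 0],[1, 6.6, 0, 6.7, 0, 0, 0],[1, 6.2, 0, 7.1, 0, 0, 0],[1, 5.8, 0, 7.5, 0, 0, 0],[1, 5.3, 0, 7.8, 0, 0, 0],[1, 4.9, 0, 8.1, 0, 0, 0],[1, 4.4, 0, 8.4, 0, 0, 0],[1, 3.9, 0, 8.6, 0, 0, 0],[1, 3.3, 0, 8.8, 0, 0, 0],[1, 2.8, 0, 9.0, 0, 0, 0],[1, 2.3, 0, 9.2, 0, 0, 0],
```

Request:
servo_tool --pt "1 0 0 0 0 0 0" --pt "1 0 0 0 0 0 0" --pt "1 8.7 0 -3.7 0 0 0" --pt "1 8.9 0 -3.2 0 0 0" --pt "1 9.1 0 -2.6 0 0 0" --pt "1 9.2 0 -2.1 0 0 0" --pt "1 9.3 0 -1.5 0 0 0" --pt "1 9.4 0 -1.0 0 0 0" --pt "1 9.4 0 -0.4 0 0 0" --pt "1 9.4 0 0.1 0 0 0" --pt "1 9.4 0 0.7 0 0 0" --pt "1 9.4 0 1.3 0 0 0" --pt "1 9.3 0 1.8 0 0 0" --pt "1 9.1 0 2.4 0 0 0" --pt "1 9.0 0 2.9 0 0 0" --pt "1 8.8 0 3.4 0 0 0" --pt "1 8.6 0 4.0 0 0 0"

```text
t: 49.82
eef_pos: [0.5414, 0.297, 0.1832]
ee_rot: [3.141, -0.001, -1.557]
force: [-4.1, -1.9, 2.5]
width: 0.0276
gripper_force: 25.0
```

Request:
servo_tool --pt "1 8.3 0 4.5 0 0 0" --pt "1 8.0 0 5.0 0 0 0" --pt "1 7.7 0 5.4 0 0 0" --pt "1 7.4 0 5.9 0 0 0" --pt "1 7.0 0 6.3 0 0 0" --pt "1 6.6 0 6.7 0 0 0" --pt "1 6.2 0 7.1 0 0 0" --pt "1 5.8 0 7.5 0 0 0" --pt "1 5.3 0 7.8 0 0 0" --pt "1 4.9 0 8.1 0 0 0" --pt "1 4.4 0 8.4 0 0 0" --pt "1 3.9 0 8.6 0 0 0" --pt "1 3.3 0 8.8 0 0 0" --pt "1 2.8 0 9.0 0 0 0" --pt "1 2.3 0 7 0 0 0" --pt "1 0 0 0 0 0 0"

```text
t: 51.15
eef_pos: [0.5427, 0.2143, 0.0755]
ee_rot: [3.141, -0.0, -1.557]
force: [-2.0, -1.0, -0.9]
width: 0.0274
gripper_force: 25.0
```

Request:
servo_tool --pt "1 0.3 0 2 0 0 0" --pt "1 0 0 1 0 0 0" --pt "1 0 0 0 0 0 0" --pt "0.2 0 0 0 0 0 0" --pt "-0.1 0 0 0 0 0 0" --pt "-0.3 0 0 0 0 0 0" --pt "-0.3 0 0 -5 0 0 0" --pt "-0.3 0 0 -20 0 0 0" --pt "-0.3 0 0 -30 0 0 0" --pt "-0.3 0 0 -30 0 0 0" --pt "-0.3 0 0 -30 0 0 0" --pt "-0.3 0 0 -30 0 0 0" --pt "-0.3 0 0 0 0 0 0"

```text
t: 52.23
eef_pos: [0.546, 0.2158, 0.227]
ee_rot: [-3.131, 0.005, -1.555]
force: [1.2, -0.0, 0.1]
width: 0.057
gripper_force: 0.0
```

Run:
```python
from h import *
look("wrist",["lid_handle"],None,1)
g=look("top",["lid_handle","scoop","tong","pick","brush","gaiwan","cup_a"],"t13",2)
f=look("side",["lid_handle","scoop","tong","pick","brush","pitcher"],"s13",1)
c=np.array([.517,-.153,0]);M=R.from_euler('z',-8.2,degrees=True).as_matrix()
# bands in top view, tray frame at z=18mm
hsv=cv2.cvtColor(g["color"],cv2.COLOR_RGB2HSV)
for n,(lo,hi) in {"red":(0,6),"blue":(105,125),"yel":(22,30),"grn":(65,90)}.items():
    m=cv2.inRange(hsv,(lo,110,60),(hi,255,255)); k,l,st,ce=cv2.connectedComponentsWithStats(m)
    for i in range(1,k):
        if st[i,4]>8:
            p=(M.T@(ray(g,*ce[i],.018)-c))*1e3
            if abs(p[0])<100 and abs(p[1])<120: print(n,st[i],np.round(p[:2],1))
```

```text
wrist lid_handle 0.67 [0.543 0.255 0.07 ]
top lid_handle 0.58 [0.482 0.292 0.067]
top lid_handle 0.55 [ 0.512 -0.161  0.01 ]
top scoop 0.87 [ 0.552 -0.07   0.014]
top scoop 0.75 [ 0.51  -0.156  0.009]
top tong 0.72 [ 0.519 -0.224  0.02 ]
top tong 0.62 [ 0.518 -0.124  0.019]
top pick 0.88 [ 0.507 -0.178  0.024]
top brush 0.86 [ 0.517 -0.223  0.02 ]
top cup_a 0.91 [ 0.779 -0.148  0.018]
top cup_a 0.82 [ 0.78  -0.011  0.017]
side lid_handle 0.7 [ 0.513 -0.23   0.018]
side scoop 0.72 [ 0.539 -0.072  0.013]
side tong 0.79 [ 0.519 -0.129  0.019]
side pick 0.91 [ 0.502 -0.178  0.017]
side brush 0.71 [ 0.511 -0.224  0.016]
side pitcher 0.84 [0.761 0.093 0.062]
red [333 275  11  13  88] [-51.2  75.6]
blue [358 278   9   9  56] [-50.  27.]
yel [383 281   8   7  48] [-50.2 -22.7]
```

```bash
python3 -c "
from station import arm
print(arm.job_done())"
```

```text
the job is handed in; nothing more can be done
None
```

I opened the lid, laid all four tools in their matching pockets with heads at the brass end, shut the empty box and handed the job in at about 52 s; the scoop sits about 5 mm off-centre against its pocket wall, and the hand-in returned no verdict.

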